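# Lock the desk caddy and bring the red jar to the front

## Robot

A 6-joint arm with a two-finger parallel gripper is mounted at the origin on the work surface. World frame = base frame: x ahead of the robot, y to its left, z up, the work surface at z = 0. Lengths are in m, angles in rad, forces in N, time in s.
With the tool pointing down it reaches from about 0.35 to 0.85 m from the base axis. Payload 8.1 kg.
Tool frame: the origin (TCP) lies on the centre line of the jaws, within the pads' length; the fingertips stand 11 mm ahead of it and the grasp point (between the pads) lies 8 mm behind it; z points along the fingers, y is the direction in which the jaws open and shut (so a half turn about z gives the same grasp; the last joint's range is limited). The gripper opens to 85 mm and grips with 20 to 120 N. Pads are 22 mm wide; open, the fingers measure 114 mm over their backs; the gripper's body (76 mm by 85 mm) begins 54 mm behind the grasp point. The pads swing forward as they close: fully open they stand 13 mm farther back than shut.
Start: joints at [1.085, 0.13, 1.488, -0, 1.523, -0.085], TCP at [0.234, 0.552, 0.242] pointing down, gripper open.
Joint ranges: [-2.96, 2.96], [-0.89, 2.26], [0.02, 2.5], [-1.34, 4.48], [0, 2.73], [-2.66, 2.66]. Speed limits (rad/s): [2.39, 2.39, 2.79, 3.14, 3.14, 3.14].

## Interface

Orientations are given as a unit quaternion [w, x, y, z].
In Python, from station import get_state, get_image, job_done, spot_in, landmark_of gives the robot as it stands.
- The arm moves only by the tool step_arm, never from a script. Its argument "commands" is one flat list of numbers, 5 for each row, row after row: the opening, from -1 (shut) to 1 (fully open), so that 0 is half open, then the shift along the tool's x, y, z in units of 30 mm (1.0 is 30 mm), then the turn about the tool's z in units of 90 degrees (1.0 is 90 degrees). A call has exactly 5 rows; each row shifts and turns the commanded pose from where the row before left it, along the tool's axes as they then stand; what a row does not reach is not made up. A row lasts 1/10 s, in which the tool goes at most 50 mm and 8.59 degrees, less where a joint would pass 70% of its speed; a pose out of reach is approached as far as the arm can. A call with a number of a shift or a turn outside -1 to 1 is refused whole. A call with a gripper value outside its range is refused whole. The fingers move at their own pace and stop on an object; the grip force is fixed at half the most. Time passes only in rows, so rows that do not move let the fingers close, or fill a call up. It gives the time, the measured TCP pose, the force and the opening at its end, in the units of the state.
- get_state(): the state, without advancing time (a new reading comes with each control period).
- get_image(name): name is "scene" or "top"; returns a dict with "color" (480x640x3 uint8, blue, green, red), "range_z" (480x640 float32, m along the optical axis (not along the pixel's ray), 0 where there is no reading), "fx", "fy", "cx", "cy" (pixels), "distortion" ([k1, k2, p1, p2, k3] as OpenCV has them; the pictures are not rectified), "pose" (4x4, takes a point from camera to world coordinates). Camera axes: x right, y up, looking along -z (the intrinsics and any distortion apply to the point x, -y, -z); pixel columns grow to the right and rows downward; lengths in m; the calibration is good to about 2 mm. A picture is of the moment at which its call begins.
- job_done(): hands the job in, once; it reports no verdict.
Trained networks look in the newest picture that a camera, given by its name, has taken for a name from the list of things; names that differ only in an ending like _2 or _b are one class to them, and where a whole thing is asked for, a point or a joint stands for the part that bears it (a point fixed in the world has none). Each returns a list of dicts, best first, with "score" (0 to 1); they miss things now and then, are a little off and sometimes report something else, mostly with a low value. They report only what shows in the picture. A call takes as long as a camera call.
- spot_in(camera, thing): "rect" ([left, top, width, height] in pixels, round what is visible of it).
- landmark_of(camera, thing): "position" ([column, row] in pixels: a listed point, or the origin of a listed thing).
The state is a dict: "time_s": time; "joint_positions": joint angles; "joint_vel": joint speeds; "tau": joint torques, N m; "ee_pos": TCP position; "ee_rot": TCP orientation; "ft_force": force on the tool from outside, world axes, zero at the start; "wrist_torque": the same for the moment, N m; "finger_gap": finger opening in m.
Only numpy, scipy, OpenCV 4.12 (cv2) and the standard library are available. Lean on these libraries where they do the work, as an engineer would, in place of code of your own. Each camera call takes 0.05 s, during which the arm holds its last target.

## Task

On the receiving desk, secure the rotary jar caddy: turn the lock collar on top of its post clockwise, fully home, so its red end stands at the green mark. Then turn the carousel until the jar with the red lid is lined up with the yellow pointer on the caddy's foot, and finish while still gripping the carousel (by a jar or its tray), holding it still there: do not let go. Leave the other things on the desk where they are.

Things in the scene. Friction and masses are not known exactly. Their poses are not given: they have to be found in the camera images.
- caddy_base: fixed black foot, 210 mm across, with a central post. Origin: centre of its underside on the desk, on the common turning axis; z up. Its -x is the caddy's FRONT: a yellow pointer, 26 wide, 10 high, sticks out that way to 180 mm from the axis. A fixed 74 mm flange on the post (top 92 mm up) has a green mark (locked) to the front, a white one (open) 1.2 rad counter-clockwise from it seen from above.
- carousel: grey disc 244 mm across, top 26 mm up, turning freely on caddy_base's axis (friction 0.04 N m, no stop, no spring). 4 jars fixed on it, 90 deg apart, axes 88 mm from the turning axis: cylinders 50 mm across, tops 98 mm up, top 18 mm is the lid (1 red, 3 black). Origin on the axis, 14 mm up; its -x points to the red jar: in front when its yaw equals caddy_base's. Starts 0.9 rad or more from there.
- red_jar (a point): centre of the top of the red lid, 98 mm above the desk, on the jar's axis; the jar also has a red band. It should come to lie straight over the line of the yellow pointer.
- collar (a joint): angle of the lock collar in rad: 0 fully open, 1.2 at the stop, which is the locked mark; grows clockwise seen from above; starts between 0 and 0.4. Friction about 0.06 N m, no spring: it stays where left. It turns on the fixed post and does not drag the carousel.
- collar_grip (a point): point to grip the collar: on the axis, 133 mm above the desk, in the middle of its upright crossbar. The bar is 60 mm long, 12 mm thick, and spans 111 to 143 mm above the desk; under it is a round ring 52 mm across (93 to 111 mm).
- collar_tip (a point): end of the crossbar that is painted red, 30 mm from the axis at the same height as collar_grip; the bar runs along the line from collar_grip to this point. When locked it points to the caddy's front (-x of caddy_base), over the green mark.
- date_stamp: bystander: turned wooden hand stamp standing upright, 36 mm across, 68 mm tall; origin centre of underside
- marker: bystander: blue marker with black cap, lying, 130 x 16 x 16 mm; origin under its middle, x along it
- tape_roll: bystander: amber tape roll lying flat, 76 mm across, 22 mm high; origin centre of underside
- calculator: bystander: grey desk calculator 170 x 120 x 26 mm; origin centre of underside
- phone: bystander: black phone lying flat, 150 x 73 x 9 mm; origin centre of underside
- stapler: bystander: blue and black stapler 140 x 36 mm, 55 mm high; origin centre of underside
- mug: bystander: white mug 80 mm across, 95 mm tall, handle to its +y; origin centre of underside

How it is judged:
On the way, in this order (a step that is already met when the one before it is completed fails the run):
1. the lock collar is turned fully home to its locked mark (value of joint collar above 1.12 rad), for 0.2 s.
2. the red-lidded jar is at the front pointer and the carousel is held still by the gripper (value of joint collar above 1.12 rad and y of red_jar in the frame of caddy_base between -0.009 and 0.009 m and x of red_jar in the frame of caddy_base below -0.05 m and contact force between the fingers and carousel above 1 N and angular speed of carousel below 0.1 rad/s), for 0.2 s.
At the end, for the whole second after the job is handed in: the collar is locked (joint above 1.12 rad); the red jar's axis is within 9 mm of the centre line of the yellow pointer, on the front side; the carousel is at rest (under 0.1 rad/s) and the fingers still press on it with over 1 N (all of step 2); the arm keeps its last pose, push and grip.
It fails at once if another thing on the desk was moved by more than 20 mm (distance of any of date_stamp, marker, tape_roll, calculator, phone, stapler, mug from where it was at the start of the episode above 0.02 m).
It also fails if it takes over 54 s, if anything falls off the work surface, if the arm or the gripper's body presses on something with over 40 N, if the wrist force passes 120 N, or if a joint passes its speed limit or range.

## Working session

There is one attempt and no reset: what is moved stays moved. The work goes in short steps, Python scripts to look and compute and a tool call to move; the robot and the scene stay as the last step left them, time stands still between calls to the robot, and variables do not carry over. Pictures are saved under pics/ and viewed, and the job is handed in when it is done.

Besides the shell and the picture viewer there is one more tool, called after "Emit:" as name(argument=value, ...) on one line, values as JSON. step_arm: Moves the arm, as the interface text tells. Shifts and turns lie within -1 to 1; 1 stands for 30 mm of shift or 90 degrees of turn. Its arguments: {"type":"object","properties":{"commands":{"type":"array"}},"required":["commands"]}

```bash
mkdir -p pics; ls; cat > h.py <<'E'
import numpy as np, cv2
from station import *
def px2w(im,u,v,z=None):
    K=np.array([[im['fx'],0,im['cx']],[0,im['fy'],im['cy']],[0,0,1]])
    n=cv2.undistortPoints(np.array([[[u,v]]],float),K,np.array(im['distortion'],float))[0,0]
    d=np.array([n[0],-n[1],-1.0]); P=np.array(im['pose']); R=P[:3,:3]; t=P[:3,3]
    dw=R@d
    if z is None: s=float(im['range_z'][int(round(v)),int(round(u))])
    else: s=(z-t[2])/dw[2]
    return t+s*dw
E
python3 - <<'E'
from h import *
s=get_state();print(s)
for c in ['scene','top']:
    im=get_image(c); cv2.imwrite(f'pics/{c}0.png',im['color']); print(c,im['pose'][:3,3])
    for n,z in [('caddy_base',0),('red_jar',.098),('collar_grip',.133),('collar_tip',.133),('carousel',.014)]:
        for r in landmark_of(c,n)[:2]:
            print(n,r['score'],r['position'],px2w(im,*r['position'],z=z))
E
```

```text
pics
{'time_s': 0.0, 'joint_positions': array([ 1.08459418e+00,  1.31180454e-01,  1.48927540e+00,  9.94371443e-07,
        1.52297137e+00, -8.53842021e-02]), 'joint_vel': array([-4.64204929e-04, -7.05435612e-04,  6.44011341e-05,  5.34932585e-05,
       -3.61658252e-05, -7.08683063e-04]), 'tau': array([-1.05841405e-04, -5.69388199e+01, -5.00559890e+01, -2.20665838e-04,
        1.45754145e-02, -4.71458043e-05]), 'ee_pos': array([0.23383009, 0.55199762, 0.241235  ]), 'ee_rot': array([-2.59076998e-04,  1.99070075e-01,  9.79984828e-01, -8.79941449e-04]), 'ft_force': array([-0.06925535,  0.53900539, -0.89019182]), 'wrist_torque': array([ 0.01653932, -0.03957121, -0.00902787]), 'finger_gap': 0.08565537826353474}
scene [ 1.18545279 -1.08801084  0.87887563]
caddy_base 0.86 [308.2, 289.8] [ 0.53165214 -0.05505491  0.        ]
red_jar 0.6 [341.0, 250.4] [0.58655036 0.00726157 0.098     ]
collar_grip 0.89 [302.7, 244.3] [ 0.52396194 -0.06442792  0.133     ]
collar_tip 0.74 [292.1, 246.0] [ 0.50696191 -0.08344906  0.133     ]
carousel 0.74 [302.8, 289.5] [ 0.53026789 -0.077171    0.014     ]
carousel 0.56 [129.9, 357.3] [ 0.35060733 -0.47028541  0.014     ]
top [0.29464541 0.01355077 1.44547382]
caddy_base 0.67 [331.0, 257.6] [ 0.52897314 -0.05478714  0.        ]
red_jar 0.83 [305.7, 228.4] [0.58608493 0.01061802 0.098     ]
red_jar 0.44 [341.8, 257.4] [ 0.51333358 -0.07641833  0.098     ]
collar_grip 0.94 [334.6, 246.3] [ 0.53450068 -0.05751108  0.133     ]
collar_grip 0.52 [138.2, 230.6] [0.57685639 0.41211877 0.133     ]
collar_tip 0.98 [344.6, 255.6] [ 0.51190804 -0.08080801  0.133     ]
carousel 0.66 [330.3, 257.0] [ 0.52828802 -0.05234463  0.014     ]
```

```bash
python3 - <<'E'
import cv2
a=cv2.imread('pics/top0.png');cv2.imwrite('pics/top0c.png',cv2.resize(a[150:350,200:460],None,fx=3,fy=3,interpolation=cv2.INTER_CUBIC))
E
```

```text
(no output)
```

View pics/scene0.png

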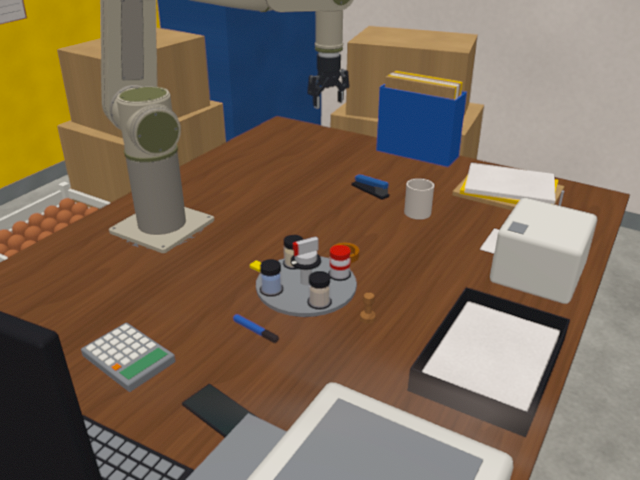

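View pics/top0.png

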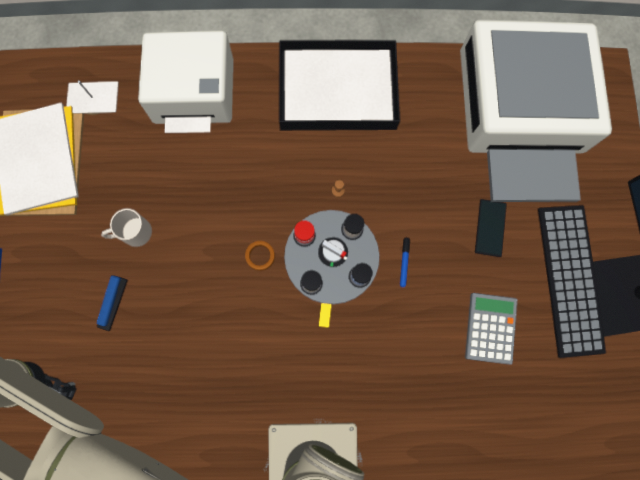

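```bash
ls pics
```

```text
scene0.png
top0.png
top0c.png
```

View pics/top0c.png

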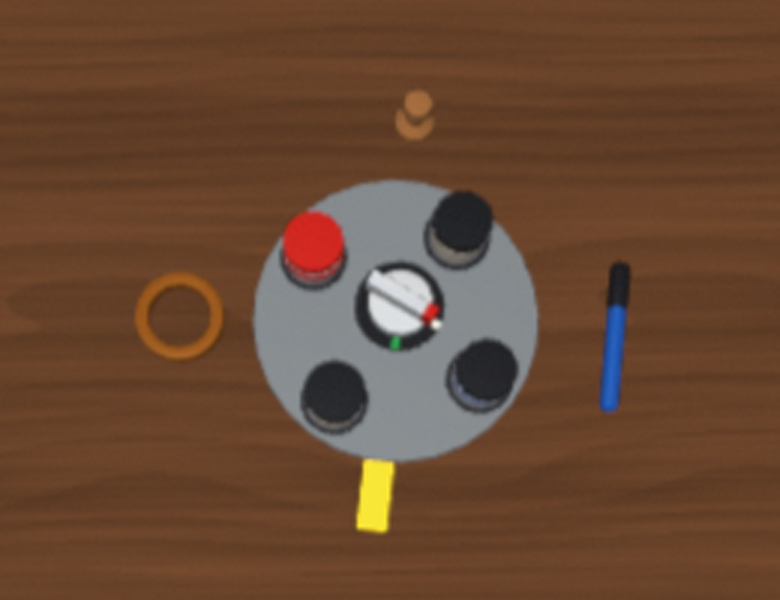

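The top view shows the disc centred near (332,256), the red jar at (304,232), the yellow pointer at (325,315), and the red collar end at (344,254), next to the white mark. I'll measure these properly next.

```bash
cat >> h.py <<'E'
def cloud(im):
    h,w=im['range_z'].shape
    K=np.array([[im['fx'],0,im['cx']],[0,im['fy'],im['cy']],[0,0,1]])
    uv=np.stack(np.meshgrid(np.arange(w),np.arange(h)),-1).reshape(-1,1,2).astype(float)
    n=cv2.undistortPoints(uv,K,np.array(im['distortion'],float)).reshape(h,w,2)
    r=im['range_z'][...,None]; P=np.array(im['pose'])
    d=np.concatenate([n[...,:1],-n[...,1:],-np.ones((h,w,1))],-1)
    return d, (d*r)@P[:3,:3].T+P[:3,3]
def onplane(im,d,z):
    P=np.array(im['pose']); dw=d@P[:3,:3].T
    return P[:3,3]+dw*((z-P[2,3])/dw[...,2:])
def ang(a): return (a+np.pi)%(2*np.pi)-np.pi
def measure(axis=None,verbose=True):
    im=get_image('top'); d,W=cloud(im)
    hsv=cv2.cvtColor(im['color'],cv2.COLOR_BGR2HSV); H,S,V=[hsv[...,i].astype(int) for i in range(3)]
    reg=np.zeros(H.shape,bool); reg[180:345,260:400]=1
    out={'im':im}
    yel=reg&(H>22)&(H<36)&(S>150)&(V>120)
    p=onplane(im,d,.010)[yel][:,:2]; out['yel']=p
    red=reg&((H<6)|(H>174))&(S>190)&(V>110)
    out['redmask']=red
    grey=reg&(S<60)&(V>90)&(V<170)&(np.abs(W[...,2]-.026)<.012)
    out['grey']=onplane(im,d,.026)[grey][:,:2]
    out['d']=d; out['W']=W
    return out
E
python3 - <<'E'
from h import *
m=measure(); im,d=m['im'],m['d']
y=m['yel']; (c,sz,a)=cv2.minAreaRect((y*1000).astype(np.float32)); print('yel',len(y),y.mean(0),c,sz,a)
g=m['grey']; hull=cv2.convexHull((g*1000).astype(np.float32)); print('disc minCircle',cv2.minEnclosingCircle(hull), cv2.fitEllipse(hull))
n,l,st,ce=cv2.connectedComponentsWithStats(m['redmask'].astype(np.uint8))
for i in range(1,n):
    if st[i,4]>4:
        u,v=ce[i]; print(st[i],ce[i],px2w(im,u,v,z=.098),px2w(im,u,v,z=.133))
W=m['W']
# lid tops
lt=(abs(W[...,2]-.098)<.008); lt[:180]=0;lt[345:]=0;lt[:,:260]=0;lt[:,400:]=0
n,l,st,ce=cv2.connectedComponentsWithStats(lt.astype(np.uint8))
for i in range(1,n):
    if st[i,4]>20: print('lid',st[i,4],onplane(im,d,.098)[l==i].mean(0))
b=(W[...,2]>.130)&(W[...,2]<.150); b[:180]=0;b[345:]=0;b[:,:260]=0;b[:,400:]=0
p=onplane(im,d,.143)[b][:,:2]; print('bar',len(p),cv2.minAreaRect((p*1000).astype(np.float32)), p.mean(0))
q=p-p.mean(0); print(np.linalg.svd(q)[2][0])
E
```

```text
yel 252 [ 0.37982301 -0.03589956] (379.6915283203125, -35.964439392089844) (27.11343765258789, 59.421512603759766) 82.1063232421875
disc minCircle ((529.7086181640625, -54.96818161010742), 121.76753234863281) ((529.7395629882812, -54.698570251464844), (242.39743041992188, 242.9264373779297), 35.545372009277344)
[295 221  19  20 299] [303.73244147 230.2541806 ] [0.58148354 0.0154736  0.098     ] [0.57403306 0.01542365 0.133     ]
[342 252   4   5  13] [343.53846154 253.84615385] [ 0.52204884 -0.08083012  0.098     ] [ 0.51614214 -0.07837862  0.133     ]
lid 318 [ 0.59956746 -0.10771032  0.098     ]
lid 321 [0.58289244 0.01568297 0.098     ]
lid 245 [ 0.524602   -0.05241746  0.098     ]
lid 331 [ 0.47606302 -0.12412319  0.098     ]
lid 330 [ 0.45966339 -0.0013078   0.098     ]
bar 146 ((528.2850341796875, -54.038997650146484), (59.366249084472656, 15.117121696472168), 59.22459030151367) [ 0.52894859 -0.05431383]
[-0.51831154 -0.85519188]
```

Emit:
step_arm(commands=[1,0,0,0,0.073,1,0,0,0,0.073,1,0,0,0,0.073,1,0,0,0,0.073,1,0,0,0,0.073])

```text
time_s: 1.15
ee_pos: [0.2341, 0.5525, 0.2423]
ee_rot: [-0.0, 0.47, 0.883, 0.0]
ft_force: [-0.1, -0.0, 0.5]
finger_gap: 0.0857
```

Emit:
step_arm(commands=[1,0,0,0,0.073,1,0,0,0,0.073,1,0,0,0,0.073,1,0,0,0,0.073,1,0,0,0,0.073])

```text
time_s: 1.65
ee_pos: [0.2341, 0.5525, 0.2423]
ee_rot: [-0.0, 0.701, 0.714, 0.0]
ft_force: [0.4, 0.2, -0.1]
finger_gap: 0.0857
```

Emit:
step_arm(commands=[1,0,0,0,0.073,1,0,0,0,0.073,1,0,0,0,0.073,1,0,0,0,0.073,1,0,0,0,0.073])

```text
time_s: 2.15
ee_pos: [0.2341, 0.5524, 0.2423]
ee_rot: [0.0, 0.874, 0.486, 0.0]
ft_force: [0.4, 0.1, 0.1]
finger_gap: 0.0851
```

```bash
cat >> h.py <<'E'
from scipy.spatial.transform import Rotation as Ro
def phi(s=None):
    s=s or get_state(); R=Ro.from_quat(np.roll(s['ee_rot'],-1)).as_matrix(); return R,np.arctan2(R[1,1],R[0,1])
def togo(t):
    s=get_state(); R,p=phi(s); print('pos',s['ee_pos'].round(4),'phi',round(p,4),'z',R[:,2].round(3),'units',(R.T@(np.array(t)-s['ee_pos'])/.03).round(3),'F',s['ft_force'].round(1),'T',s['wrist_torque'].round(2),'gap',s['finger_gap'],'t',s['time_s'],'q6',s['joint_positions'][5].round(2))
E
python3 -c "
from h import *
togo([.5295,-.0545,.2415])"
```

```text
pos [0.2341 0.5524 0.2423] phi -0.5548 z [ 0. -0. -1.] units [-12.01   19.027   0.028] F [0.4 0.1 0.1] T [0.03 0.02 0.01] gap 0.0851244431353235 t 2.15 q6 1.64
```

Emit:
step_arm(commands=[1,-0.6,0.95,0,0,1,-0.6,0.95,0,0,1,-0.6,0.95,0,0,1,-0.6,0.95,0,0,1,-0.6,0.95,0,0])

```text
time_s: 2.65
ee_pos: [0.3089, 0.4001, 0.2424]
ee_rot: [-0.0, 0.872, 0.489, 0.0]
ft_force: [0.6, -0.5, 0.2]
finger_gap: 0.0852
```

Emit:
step_arm(commands=[1,-0.6,0.95,0,0,1,-0.6,0.95,0,0,1,-0.6,0.95,0,0,1,-0.6,0.95,0,0,1,-0.6,0.95,0,0])

```text
time_s: 3.15
ee_pos: [0.3834, 0.2488, 0.2426]
ee_rot: [0.0, 0.873, 0.489, 0.0]
ft_force: [0.3, -0.4, 0.9]
finger_gap: 0.0854
```

Emit:
step_arm(commands=[1,-0.6,0.95,0,0,1,-0.6,0.95,0,0,1,-0.6,0.95,0,0,1,-0.6,0.95,0,0,1,-0.6,0.95,0,0])

```text
time_s: 3.65
ee_pos: [0.4579, 0.0975, 0.2426]
ee_rot: [0.0, 0.873, 0.489, 0.0]
ft_force: [0.1, 0.9, 0.1]
finger_gap: 0.0855
```

Emit:
step_arm(commands=[1,-0.6,0.95,0,0,1,-0.6,0.95,0,0,1,-0.6,0.95,0,0,1,-0.6,0.95,0,0,1,-0.6,0.95,0,0])

```text
time_s: 4.15
ee_pos: [0.5324, -0.0538, 0.2425]
ee_rot: [0.0, 0.873, 0.488, 0.0]
ft_force: [0.9, 1.3, -1.2]
finger_gap: 0.0854
```

```bash
python3 -c "
from h import *
togo([.5295,-.0545,.126])"
```

```text
pos [ 0.5324 -0.0538  0.2425] phi -0.5502 z [ 0.001 -0.    -1.   ] units [-0.071 -0.071  3.883] F [ 0.9  1.3 -1.2] T [ 0.01 -0.04  0.02] gap 0.08537657605946158 t 4.15 q6 0.35
```

Emit:
step_arm(commands=[1,-0.07,-0.07,0.9,0,1,0,0,0.9,0,1,0,0,0.9,0,1,0,0,0.7,0,1,0,0,0.48,0])

```text
time_s: 4.65
ee_pos: [0.5281, -0.053, 0.1241]
ee_rot: [-0.001, 0.873, 0.488, -0.001]
ft_force: [-0.5, -0.1, -0.0]
finger_gap: 0.0856
```

Emit:
step_arm(commands=[-1,0,0,0,0,-1,0,0,0,0,-1,0,0,0,0,-1,0,0,0,0,-1,0,0,0,0])

```text
time_s: 5.15
ee_pos: [0.5294, -0.0531, 0.127]
ee_rot: [0.0, 0.873, 0.489, 0.001]
ft_force: [-20.0, 12.6, 18.5]
finger_gap: 0.0123
```

```bash
python3 -c "
from h import *
togo([.5295,-.0545,.126])"
```

```text
pos [ 0.5294 -0.0531  0.127 ] phi -0.55 z [ 0.001 -0.    -1.   ] units [-0.039  0.028  0.033] F [-20.   12.6  18.5] T [ 2.28  3.59 -0.05] gap 0.012303667327303402 t 5.15 q6 0.35
```

Emit:
step_arm(commands=[-1,0,-0.03,0,0,-1,0,0,0,0.05,-1,0,0,0,0.07,-1,0,0,0,0.07,-1,0,0,0,0.07])

```text
time_s: 5.65
ee_pos: [0.5293, -0.0532, 0.1272]
ee_rot: [0.001, 0.954, 0.299, 0.001]
ft_force: [1.2, -2.1, 3.0]
finger_gap: 0.0113
```

```bash
python3 -c "
from h import *
togo([.5295,-.0545,.126])"
```

```text
pos [ 0.5293 -0.0532  0.1272] phi -0.9629 z [ 0.003 -0.001 -1.   ] units [-0.02   0.038  0.041] F [ 1.2 -2.1  3. ] T [-0.51 -0.21  0.13] gap 0.011272542927095487 t 5.65 q6 0.77
```

Emit:
step_arm(commands=[-1,0,0,0,0.07,-1,0,0,0,0.07,-1,0,0,0,0.07,-1,0,0,0,0.07,-1,0,0,0,0.07])

```text
time_s: 6.15
ee_pos: [0.5296, -0.0542, 0.1272]
ee_rot: [0.002, 1.0, 0.029, 0.002]
ft_force: [3.8, -6.9, 0.9]
finger_gap: 0.0109
```

Emit:
step_arm(commands=[-1,0,0,0,0.03,-1,0,0,0,0.03,-1,0,0,0,0.03,-1,0,0,0,0.02,-1,0,0,0,0.01])

```text
time_s: 6.65
ee_pos: [0.5296, -0.0546, 0.1272]
ee_rot: [0.002, 0.998, -0.064, 0.002]
ft_force: [3.1, -8.1, 1.2]
finger_gap: 0.0108
```

```bash
python3 -c "
from h import *
togo([.5295,-.0545,.126])"
```

```text
pos [ 0.5296 -0.0546  0.1272] phi -1.6984 z [ 0.004 -0.003 -1.   ] units [-0.004 -0.002  0.041] F [ 3.1 -8.1  1.2] T [-1.44 -0.44  0.14] gap 0.010808375385694253 t 6.65 q6 1.5
```

Emit:
step_arm(commands=[-1,0,0,0,0.01,-1,0,0,0,0.01,-1,0,0,0,0.01,-1,0,0,0,0.01,-1,0,0,0,0.01])

```text
time_s: 7.15
ee_pos: [0.5296, -0.0546, 0.1273]
ee_rot: [0.002, 0.995, -0.102, 0.002]
ft_force: [1.8, -8.6, 1.1]
finger_gap: 0.0108
```

```bash
python3 -c "
from h import *
togo([.5295,-.0545,.126])"
```

```text
pos [ 0.5296 -0.0546  0.1273] phi -1.7742 z [ 0.004 -0.004 -1.   ] units [-0.004 -0.002  0.044] F [ 1.8 -8.6  1.1] T [-1.46 -0.27  1.84] gap 0.010774245632654951 t 7.15 q6 1.58
```

Emit:
step_arm(commands=[-1,0,0,0,0,-1,0,0,0,-0.01,1,0,0,0,0,1,0,0,0,0,1,0,0,0,0])

```text
time_s: 7.65
ee_pos: [0.528, -0.0524, 0.1258]
ee_rot: [-0.0, 0.996, -0.094, -0.0]
ft_force: [0.0, 0.7, 0.0]
finger_gap: 0.0539
```

Emit:
step_arm(commands=[1,0,0,-0.4,0,1,0,0,-0.9,0,1,0,0,-0.9,0,1,0.9,0,-0.9,0,1,0.9,0,-0.5,0])

```text
time_s: 8.15
ee_pos: [0.5827, -0.0628, 0.2381]
ee_rot: [0.0, 0.996, -0.094, 0.002]
ft_force: [0.4, 0.1, 0.3]
finger_gap: 0.0856
```

```bash
python3 -c "
from h import *
togo([.5295,-.0545,.126])
im=get_image('top'); cv2.imwrite('pics/top1.png',cv2.resize(im['color'][150:350,200:460],None,fx=3,fy=3))
for n in ['collar_tip','collar_grip','red_jar']:
  print(n,[(r['score'],r['position'],px2w(im,*r['position'],z=.098 if n=='red_jar' else .133)) for r in landmark_of('top',n)[:2]])
im=get_image('scene'); cv2.imwrite('pics/scene1.png',cv2.resize(im['color'][150:350,200:460],None,fx=3,fy=3))
for n in ['collar_tip','collar_grip','red_jar']:
  print(n,[(r['score'],r['position'],px2w(im,*r['position'],z=.098 if n=='red_jar' else .133)) for r in landmark_of('scene',n)[:2]])
"
```

```text
pos [ 0.5827 -0.0628  0.2381] phi -1.7593 z [ 0.004 -0.001 -1.   ] units [-1.808  0.061  3.728] F [0.4 0.1 0.3] T [-0.05 -0.03  0.  ] gap 0.08563099711258833 t 8.15 q6 1.56
collar_tip [(0.86, [331.4, 262.9], array([ 0.49472975, -0.0492309 ,  0.133     ]))]
collar_grip [(0.91, [333.4, 247.9], array([ 0.5306672 , -0.05459157,  0.133     ])), (0.35, [404.9, 261.1], array([ 0.49731917, -0.22395722,  0.133     ]))]
red_jar [(0.6, [302.0, 229.6], array([0.58315603, 0.01970064, 0.098     ]))]
collar_tip [(0.56, [296.1, 238.8], array([ 0.49729906, -0.05145589,  0.133     ]))]
collar_grip [(0.86, [304.4, 244.5], array([ 0.52782523, -0.06314306,  0.133     ]))]
red_jar [(0.73, [340.1, 248.6], array([0.58069134, 0.01326724, 0.098     ]))]
```

View pics/top1.png

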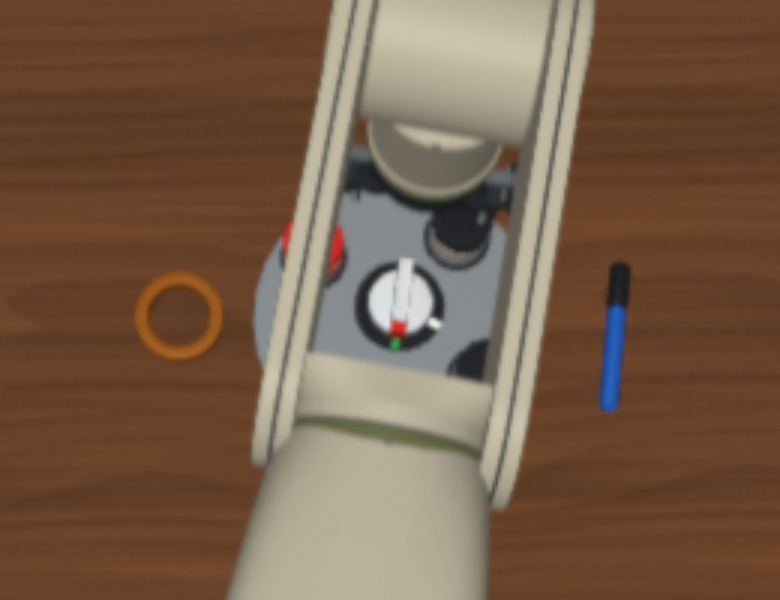

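View pics/scene1.png

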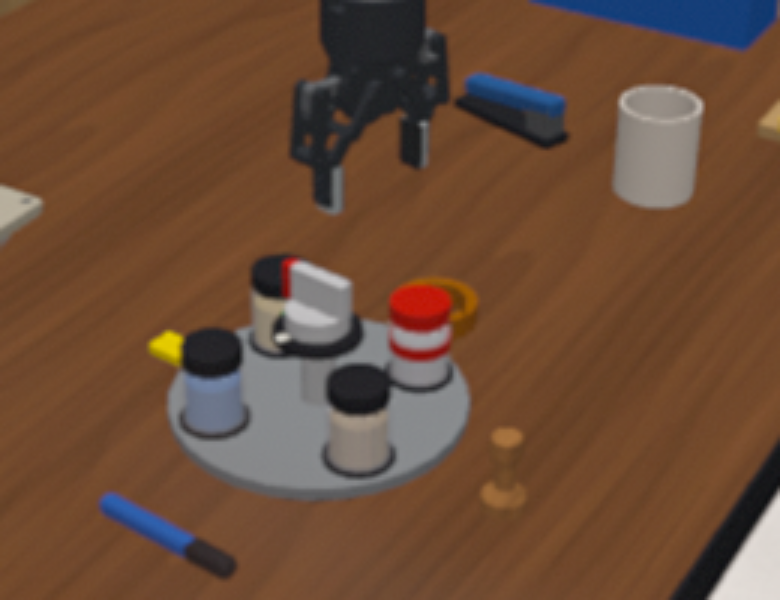

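Emit:
step_arm(commands=[1,0,0,0,-0.07,1,0,0,0,-0.07,1,0,0,0,-0.07,1,0,0,0,-0.07,1,0,0,0,-0.07])

```text
time_s: 9.05
ee_pos: [0.5803, -0.0625, 0.2333]
ee_rot: [-0.0, 0.983, 0.182, -0.001]
ft_force: [-0.1, -0.1, -0.2]
finger_gap: 0.0852
```

Emit:
step_arm(commands=[1,0,0,0,-0.07,1,0,0,0,-0.07,1,0,0,0,-0.07,1,0,0,0,-0.07,1,0,0,0,-0.07])

```text
time_s: 9.55
ee_pos: [0.5803, -0.0625, 0.2333]
ee_rot: [-0.0, 0.897, 0.442, -0.001]
ft_force: [1.0, -0.6, 1.1]
finger_gap: 0.0857
```

```bash
python3 -c "
from h import *
togo([.5828,.0155,.081])
m=measure();im=m['im'];W=m['W'];d=m['d']
b=(W[...,2]>.130)&(W[...,2]<.150); b[:235]=0;b[265:]=0;b[:,:320]=0;b[:,350:]=0
p=onplane(im,d,.143)[b][:,:2]; print(len(p),cv2.minAreaRect((p*1000).astype(np.float32)), p.mean(0)); print(np.linalg.svd(p-p.mean(0))[2][0])
lt=(abs(W[...,2]-.098)<.008); lt[:180]=0;lt[345:]=0;lt[:,:260]=0;lt[:,400:]=0
n,l,st,ce=cv2.connectedComponentsWithStats(lt.astype(np.uint8))
for i in range(1,n):
    if st[i,4]>200: print('lid',st[i,4],onplane(im,d,.098)[l==i].mean(0))
"
```

```text
pos [ 0.5803 -0.0625  0.2333] phi -0.6554 z [-0.001  0.    -1.   ] units [ 2.115 -1.514  5.077] F [ 1.  -0.6  1.1] T [-0.01  0.   -0.02] gap 0.08574259142966109 t 9.55 q6 0.46
135 ((528.5256958007812, -54.05925750732422), (12.41868782043457, 62.65761947631836), 83.0215835571289) [ 0.52808832 -0.05409924]
[-0.99138282  0.13099659]
lid 260 [ 0.59592763 -0.1094279   0.098     ]
lid 211 [ 0.51854755 -0.05784459  0.098     ]
```

Emit:
step_arm(commands=[1,0.8,-0.6,0,0,1,0.8,-0.6,0,0,1,0.515,-0.314,0,0,1,0,0,0.5,0,1,0,0,0.5,0])

```text
time_s: 10.1
ee_pos: [0.584, 0.0153, 0.2029]
ee_rot: [0.0, 0.898, 0.44, 0.0]
ft_force: [0.6, 0.3, -0.3]
finger_gap: 0.0854
```

```bash
python3 -c "
from h import *
togo([.5828,.0155,.081])
im=get_image('scene'); cv2.imwrite('pics/scene2.png',cv2.resize(im['color'][150:350,200:460],None,fx=3,fy=3))
"
```

```text
pos [0.584  0.0153 0.2029] phi -0.6602 z [ 0. -0. -1.] units [-0.019 -0.036  4.065] F [ 0.6  0.3 -0.3] T [ 0.02 -0.05  0.02] gap 0.08536836032549568 t 10.1 q6 0.6
```

View pics/scene2.png

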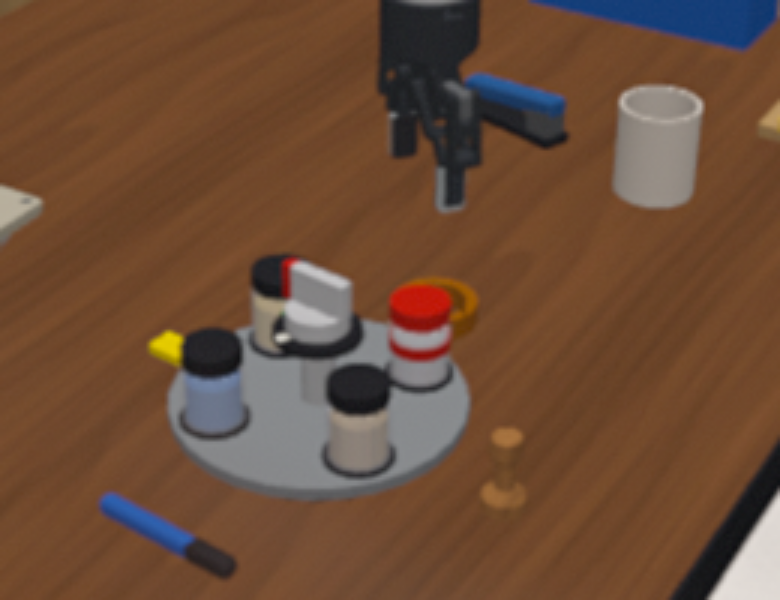

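Emit:
step_arm(commands=[1,-0.02,-0.036,0.9,0,1,0,0,0.9,0,1,0,0,0.9,0,1,0,0,0.9,0,1,0,0,0.6,0])

```text
time_s: 10.65
ee_pos: [0.5807, 0.0143, 0.0742]
ee_rot: [-0.001, 0.899, 0.439, -0.002]
ft_force: [0.1, 0.3, 0.5]
finger_gap: 0.0852
```

Emit:
step_arm(commands=[-1,0,0,0,0,-1,0,0,0,0,-1,0,0,0,0,-1,0,0,0,0,-1,0,0,0,0])

```text
time_s: 11.15
ee_pos: [0.5834, 0.0148, 0.0791]
ee_rot: [0.001, 0.898, 0.44, 0.0]
ft_force: [-3.6, -3.9, 4.7]
finger_gap: 0.0485
```

```bash
python3 -c "
from h import *
togo([.5828,.0155,.077])
s=get_state(); p=s['ee_pos'][:2]-[.5295,-.0545]; print(np.hypot(*p),np.arctan2(p[1],p[0]))
"
```

```text
pos [0.5834 0.0148 0.0791] phi -0.6603 z [ 0.001 -0.001 -1.   ] units [ 0.005 -0.031  0.069] F [-3.6 -3.9  4.7] T [-0.54  0.75 -0.05] gap 0.048511842097043185 t 11.15 q6 0.6
0.08781740035472226 0.9096326836769473
```

Emit:
step_arm(commands=[-1,-0.003,-0.138,0,-0.03,-1,-0.018,-0.322,0,-0.07,-1,-0.018,-0.322,0,-0.07,-1,-0.018,-0.322,0,-0.07,-1,-0.018,-0.322,0,-0.07])

```text
time_s: 11.65
ee_pos: [0.5443, 0.0329, 0.079]
ee_rot: [0.0, 0.764, 0.645, 0.001]
ft_force: [-4.3, -1.8, 5.6]
finger_gap: 0.0487
```

```bash
cat >> h.py <<'E'
def arc():
    s=get_state(); p=s['ee_pos'][:2]-[.5295,-.0545]; th=np.arctan2(p[1],p[0]); print('r',np.hypot(*p),'th',th,'tangent err',phi(s)[1]-th+np.pi/2,'left',np.pi-.128-th); togo([.5295+.088*np.cos(th),-.0545+.088*np.sin(th),.079])
E
python3 -c "
from h import *
arc()"
```

```text
r 0.08863983949516313 th 1.4028291490251588 tangent err -0.0007828093131698743 left 1.6107635045646342
pos [0.5443 0.0329 0.079 ] phi -0.1687 z [ 0.001  0.    -1.   ] units [-0.021  0.     0.001] F [-4.3 -1.8  5.6] T [-0.27  0.82 -0.37] gap 0.04872019345474158 t 11.65 q6 0.13
```

Tracking well; 1.61 rad still to go.

Emit:
step_arm(commands=[-1,-0.025,-0.322,0,-0.07,-1,-0.018,-0.322,0,-0.07,-1,-0.018,-0.322,0,-0.07,-1,-0.018,-0.322,0,-0.07,-1,-0.018,-0.322,0,-0.07])

```text
time_s: 12.15
ee_pos: [0.4963, 0.0288, 0.079]
ee_rot: [-0.0, 0.56, 0.828, 0.001]
ft_force: [-6.5, 3.5, 7.7]
finger_gap: 0.0486
```

```bash
python3 -c "
from h import *
arc()"
```

```text
r 0.08964377346061786 th 1.950505594472342 tangent err 0.001634429166545992 left 1.063087059117451
pos [0.4963 0.0288 0.079 ] phi 0.3813 z [ 0.     0.002 -1.   ] units [-0.055 -0.     0.001] F [-6.5  3.5  7.7] T [ 0.49  1.16 -0.44] gap 0.048607038230165066 t 12.15 q6 -0.43
```

Emit:
step_arm(commands=[-1,-0.018,-0.322,0,-0.07,-1,-0.018,-0.322,0,-0.07,-1,-0.018,-0.322,0,-0.07,-1,-0.018,-0.322,0,-0.07,-1,-0.018,-0.322,0,-0.07])

```text
time_s: 12.65
ee_pos: [0.4574, -0.0, 0.079]
ee_rot: [-0.001, 0.314, 0.949, 0.001]
ft_force: [-12.8, 6.5, 16.3]
finger_gap: 0.0483
```

```bash
python3 -c "
from h import *
arc()"
```

```text
r 0.0904114014720153 th 2.4946374288957145 tangent err 0.007715711377484613 left 0.5189552246940785
pos [ 0.4574 -0.      0.079 ] phi 0.9316 z [-0.002  0.003 -1.   ] units [-0.08  -0.001 -0.   ] F [-12.8   6.5  16.3] T [ 0.91  2.04 -0.24] gap 0.04829908712175472 t 12.65 q6 -1.05
```

Emit:
step_arm(commands=[-1,0.015,-0.322,0,-0.07,-1,-0.01,-0.322,0,-0.07,-1,-0.018,-0.322,0,-0.07,-1,-0.015,-0.23,0,-0.05,-1,-0.005,-0.14,0,-0.03])

```text
time_s: 13.15
ee_pos: [0.4406, -0.0366, 0.079]
ee_rot: [-0.001, 0.092, 0.996, 0.001]
ft_force: [-15.4, 5.4, 17.2]
finger_gap: 0.0488
```

```bash
python3 -c "
from h import *
arc()
im=get_image('scene'); cv2.imwrite('pics/scene3.png',cv2.resize(im['color'][150:350,200:460],None,fx=3,fy=3))
for r in landmark_of('scene','red_jar')[:2]: print(r,px2w(im,*r['position'],z=.098))
m=measure();im=m['im']; cv2.imwrite('pics/top3.png',cv2.resize(im['color'][150:350,200:460],None,fx=3,fy=3))
W=m['W'];d=m['d']
lt=(abs(W[...,2]-.098)<.008); lt[:180]=0;lt[345:]=0;lt[:,:260]=0;lt[:,400:]=0
n,l,st,ce=cv2.connectedComponentsWithStats(lt.astype(np.uint8))
for i in range(1,n):
    if st[i,4]>200: print('lid',st[i],onplane(im,d,.098)[l==i].mean(0))
for r in landmark_of('top','red_jar')[:2]: print(r,px2w(im,*r['position'],z=.098))
"
```

```text
r 0.09072945584700659 th 2.943203293891271 tangent err 0.013291250545095945 left 0.07038935969852211
pos [ 0.4406 -0.0366  0.079 ] phi 1.3857 z [-0.003  0.002 -1.   ] units [-0.091 -0.001 -0.   ] F [-15.4   5.4  17.2] T [0.73 2.3  0.19] gap 0.048770858612242375 t 13.15 q6 -1.59
{'position': [278.7, 242.9], 'score': 0.94} [ 0.43912269 -0.04110552  0.098     ]
{'position': [368.3, 318.1], 'score': 0.27} [ 0.76181323 -0.19093939  0.098     ]
lid [330 207  20  20 314] [ 0.6156013  -0.07215852  0.098     ]
{'position': [328.1, 286.0], 'score': 0.68} [ 0.4439224  -0.04201223  0.098     ]
{'position': [261.6, 254.5], 'score': 0.64} [0.52222616 0.11821631 0.098     ]
```

View pics/scene3.png

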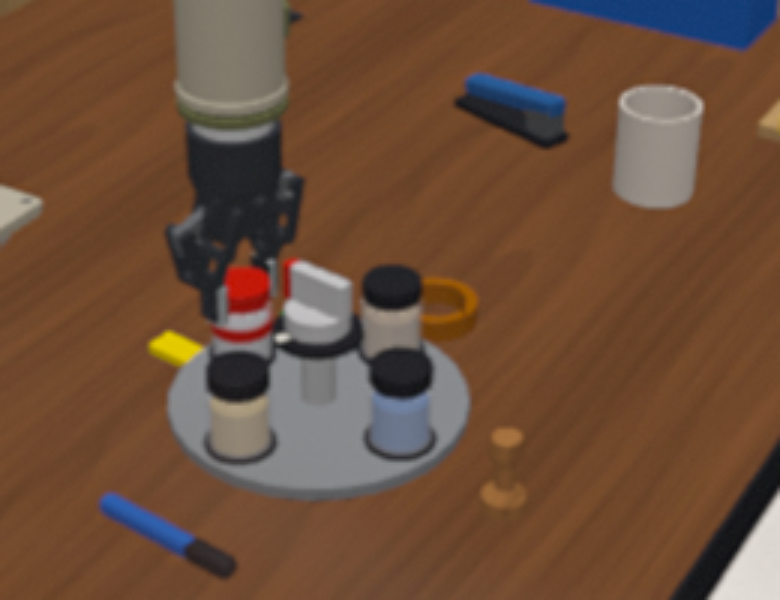

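```bash
sleep 1
```

```text
(no output)
```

View pics/top3.png

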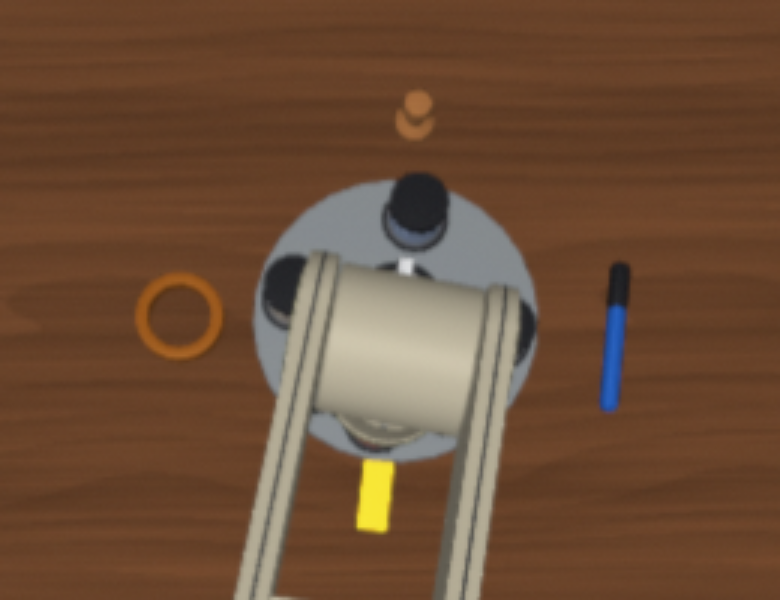

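Emit:
step_arm(commands=[-1,0.02,-0.1,0,-0.022,-1,0.01,-0.08,0,-0.017,-1,0,-0.035,0,-0.008,-1,0,0,0,0,-1,0,0,0,0])

```text
time_s: 13.85
ee_pos: [0.4395, -0.0428, 0.079]
ee_rot: [-0.0, 0.057, 0.998, 0.0]
ft_force: [-10.1, 4.0, 10.5]
finger_gap: 0.0482
```

```bash
cat > chk.py <<'E'
from h import *
arc()
m=measure();im=m['im']; cv2.imwrite('pics/top4.png',im['color'])
W=m['W'];d=m['d']
lt=(abs(W[...,2]-.098)<.008); lt[:180]=0;lt[345:]=0;lt[:,:260]=0;lt[:,400:]=0
n,l,st,ce=cv2.connectedComponentsWithStats(lt.astype(np.uint8))
for i in range(1,n):
    if st[i,4]>200:
        c=onplane(im,d,.098)[l==i].mean(0); v=c[:2]-[.5295,-.0545]; print('lid',st[i],c,'yaw',np.arctan2(v[1],v[0]))
y=m['yel']; c=y.mean(0); v=c-[.5295,-.0545]; print('pointer',len(y),c,'yaw',np.arctan2(-v[1],-v[0]))
im=get_image('scene'); cv2.imwrite('pics/scene4.png',cv2.resize(im['color'][150:350,200:460],None,fx=3,fy=3))
for r in landmark_of('scene','red_jar')[:1]: print(r,px2w(im,*r['position'],z=.098))
print(get_state()['joint_vel'].round(3))
E
python3 chk.py
```

```text
r 0.09075814230388737 th 3.0126867526826957 tangent err 0.01478778982592921 left 0.0009059009070973012
pos [ 0.4395 -0.0428  0.079 ] phi 1.4567 z [-0.001  0.001 -1.   ] units [-0.092 -0.001  0.   ] F [-10.1   4.   10.5] T [0.57 1.54 0.2 ] gap 0.04821714065086056 t 13.85 q6 -1.67
lid [327 207  20  20 319] [ 0.61630789 -0.06575635  0.098     ] yaw -0.12895010381532684
lid [287 237  18  21 258] [0.54193323 0.03683072 0.098     ] yaw 1.4354939569263914
pointer 251 [ 0.37974332 -0.03583464] yaw -0.12399846034928953
{'position': [280.3, 242.9], 'score': 0.6} [ 0.44247712 -0.03908839  0.098     ]
[-0.     0.001  0.     0.    -0.001  0.001]
```

```bash
sleep 1
```

```text
(no output)
```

View pics/scene4.png

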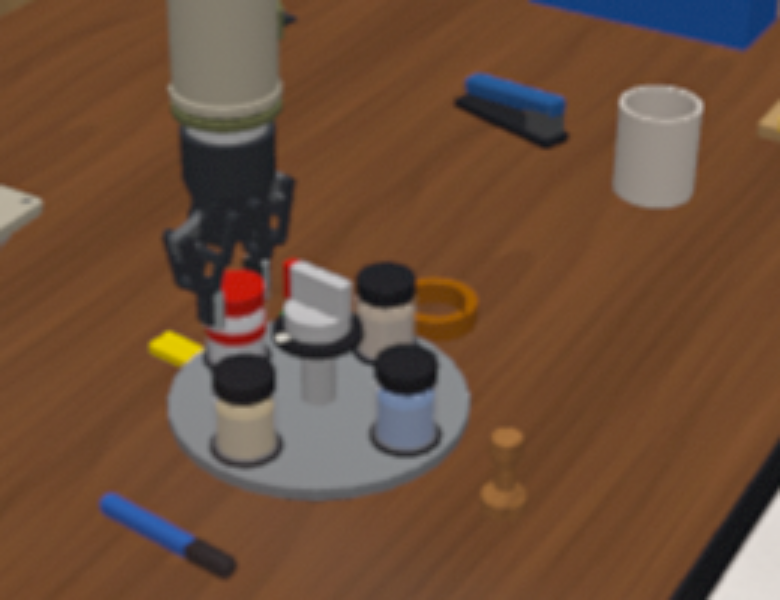

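Emit:
step_arm(commands=[-1,0,0,0,0,-1,0,0,0,0,-1,0,0,0,0,-1,0,0,0,0,-1,0,0,0,0])

```text
time_s: 14.5
ee_pos: [0.4395, -0.0428, 0.079]
ee_rot: [-0.0, 0.057, 0.998, 0.0]
ft_force: [-10.6, 2.2, 11.8]
finger_gap: 0.049
```

```bash
python3 -c "
from h import *
arc(); print(job_done())"
```

```text
r 0.09076281862170188 th 3.012758822763646 tangent err 0.014717279813953432 left 0.000833830826147075
pos [ 0.4395 -0.0428  0.079 ] phi 1.4567 z [-0.001  0.001 -1.   ] units [-0.092 -0.001  0.   ] F [-10.6   2.2  11.8] T [0.49 1.61 0.16] gap 0.04897348309952306 t 14.5 q6 -1.67
the job is handed in; nothing more can be done
None
```

I turned the lock collar clockwise to its stop and swung the carousel about 120° by the red jar to the pointer. I handed the job in at about 14.5 s of the 54 s, with the jar still gripped; no verdict was reported.

- **Collar:** The wrist torque rose from 0.14 to 1.84 N m at the stop. Afterwards the bar measured 0.131 rad off the world's −x axis and the pointer 0.124 to 0.138 rad, with the red end over the green mark. In the last scene picture the collar looks unchanged.
- **Carousel:** The arm hides the red lid from above, so I judged the jar from the lid opposite it. That gave a yaw of −0.129 rad against −0.124 rad for the pointer, which puts the jar about 0.5 mm off its line. A second, partly hidden lid gave −0.135 rad (about 1 mm). The network's rougher estimate from the scene view put it about 4 to 5 mm off. All are inside the 9 mm limit.
- **Grip:** The fingers are closed to 49 mm on the 50 mm jar, and the arm was still.
- **Disagreement:** The tool sits about 91 mm from the axis I measured, not 88 mm, with a steady force of 16 N or less. I put this down to a 1–2 mm calibration offset.
- **Other things on the desk:** None looks moved in the views I checked. I did not measure them, and the last close-up pictures do not show the calculator or phone.

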